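Raise the low prop of a document display

ROBOT

A 6-joint arm with a two-finger parallel gripper is mounted at the origin on the work surface. World frame = base frame: x ahead of the robot, y to its left, z up, the work surface at z = 0. Lengths are in m, angles in degrees, forces in N, time in s.
With the tool pointing down it reaches from about 0.375 to 0.9 m from the base axis. Payload 3.1 kg.
Tool frame: the origin (TCP) lies on the centre line of the jaws, within the pads' length; the fingertips stand 25 mm ahead of it and the grasp point (between the pads) lies 6 mm ahead of it; z points along the fingers, y is the line along which they close (so a half turn about z gives the same grasp; the last joint's range is limited). The gripper opens to 87 mm and grips with 3 to 60 N. Pads are 19 mm wide; open, the fingers measure 117 mm over their backs; the gripper's body (75 mm by 190 mm) begins 51 mm behind the grasp point.
Start: joints at [-85.399, 30.224, 82.088, -0, 67.689, -10.227], TCP at [0.16, -0.604, 0.248] pointing down, gripper open.
Joint ranges: [-176.69, 176.69], [-43.24, 126.21], [12.49, 139.97], [-82, 262], [0, 151.66], [-163.58, 163.58]. Speed limits (degrees/s): [159.86, 159.86, 180, 180, 180, 180].

INTERFACE

Orientations are given as a 3x3 rotation matrix whose columns are the frame's x, y, z axes.
In Python, from rig import bot, cams, models gives the robot as it stands. The module is installed in compiled form; this text tells all that it offers.
- The arm moves only by the shell command python3 -m handwheel 'ROWS' [OPENING]. ROWS is JSON, a list of rows, each a list of 6 numbers: the shift along the world's x, y, z each as a share of 1 m, from -1 to 1, then the turn, a rotation vector about the world's x, y, z each as a share of 2 rad, from -1 to 1. In form: [[dx, dy, dz, wx, wy, wz], ...]. A call has exactly 8 rows; each row is the pose to reach, as a shift and turn from the pose commanded when the call began; what a row does not reach only later rows make up. A row lasts 1/12 s, in which the tool goes at most 41.7 mm and 7.16 degrees, less where a joint would pass 70% of its speed; a pose out of reach is approached as far as the arm can. A call with a number of a shift or a turn outside -1 to 1 is refused whole. A call with a gripper value outside its range is refused whole. OPENING is the opening, from -1 (shut) to 1 (fully open), so that 0 is half open, set as the call begins (- or left out, the last holds). The fingers move at their own pace and stop on an object; the grip force is fixed at half the most. Time passes only in rows, so rows that repeat a pose let the fingers close, or fill a call up. It gives the time, the measured TCP pose, the force, the opening and the grip force at its end, in the units of the state.
- bot.read_state(): the state, without advancing time (a new reading comes with each control period).
- cams.capture(name): name is "scene" or "top" or "wrist"; returns (picture, depth): 420x560x3 uint8, blue, green, red; 420x560 float32, m along the optical axis (not along the pixel's ray), 0 where there is no reading.
- cams.calibration(name): a dict with "mtx" (3x3 intrinsics, pixels), "dist_coeffs" ([k1, k2, p1, p2, k3] as OpenCV has them; the pictures are not rectified), "R" (3x3) and "t" (3): a world point X has camera coordinates R X + t; the wrist camera has in their place "tool_from_camera" (4x4, takes a point from camera to tool coordinates, whose origin is the TCP and whose axes are the flange's). Camera axes: x right, y down, z forward; pixel columns grow to the right and rows downward; lengths in m; the calibration is good to about 2 mm. A picture is of the moment at which its call begins: read the wrist's pose just before it. calibration takes no time and is no camera call.
- bot.hand_in(): hands the job in; it is judged then, once.
Trained networks look in the newest picture that a camera, given by its name, has taken for a name from the list of things; names that differ only in an ending like _2 or _b are one class to them, and where a whole thing is asked for, a point or a joint stands for the part that bears it (a point fixed in the world has none). Each returns a list of dicts, best first, with "conf" (0 to 1); they miss things now and then, are a little off and sometimes report something else, mostly with a low value. They report only what shows in the picture. A call takes as long as a camera call. They do not tell look-alikes from the thing itself.
- models.spot_in(query, camera): "position" ([column, row] in pixels, amid what is visible of it).
- models.tip_of(query, camera): "position" ([column, row] in pixels: a listed point, or the origin of a listed thing).
The state is a dict: "time_s": time; "joint_positions": joint angles; "qvel": joint speeds; "tau": joint torques, N m; "position": TCP position; "tcp_rot": TCP orientation; "force": force on the tool from outside, world axes, zero at the start; "moment": the same for the moment, N m; "opening": opening from 0.0 (shut) to 1.0 (fully open); "grasp_force": force on a finger pad.
Only numpy, scipy, OpenCV 4.12 (cv2) and the standard library are available. Lean on these libraries where they do the work, as an engineer would, in place of code of your own. Each camera call takes 0.05 s, during which the arm holds its last target. There are 200 camera calls.

TASK

Two telescoping props on the writing desk are to carry a display board; one is already set at its upper hole, the other is still low. Draw the low prop's inner tube straight up by the wooden rest on its top until its sprung button pops out through the next hole up, then let go. Do not knock over the ink jar.

Things in the scene. Friction and masses are not known exactly. Their poses are not given: they have to be found in the camera images.
- rest (a point): Centre of the pale wooden rest on top of the low prop: a block 32 (its x) x 40 (its y) x 34 mm tall on a 23 mm square inner tube, moving only vertically; z up, x to the holed side. The 30 mm square outer tube ends 125 mm above the desk, on a fixed foot 110 mm square, 10 mm thick. The rest's centre is 152 mm + tube joint above the desk; the other prop's like rest, already set, is at 212 mm.
- tube (a joint): Height of the low prop's inner tube, m, growing upward: 0 button level with the lower hole, 0.060 level with the next hole up. Starts at 0.014 to 0.040, button pressed in by the wall. Stiff slide, stays where it is left; drawing it up takes 5 to 9 N. Once the button pops out at the upper hole the tube is locked there with 1 to 2 mm of play and cannot be drawn farther.
- button (a joint): Sprung brass button, 10 mm across, on the holed (x) side of the low prop: 0 pressed in behind the wall, 0.008 m popped out, standing 5 mm proud of the outer tube. It pops by itself when the tube brings it level with a hole (14 mm).
- ink_mid (a point): Middle of a bystanding ink jar, 52 mm across, 62 mm tall, standing loose on the desk between the props; z up.
There are look-alikes about, which are no part of the job. What is shaped like the part that bears rest but pink or red is not meant.

How it is judged:
By the outcome, as a careful person would: the job done as asked, in the order asked, and still so for the second after the job is handed in, with the robot touching nothing.
It also fails if it takes over 32 s, if anything falls off the work surface, if the arm or the gripper's body presses on something with over 40 N, if the wrist force passes 120 N, or if a joint passes its speed limit or range.

## Working session

There is one attempt and no reset: what is moved stays moved. The work goes in short steps, Python scripts to look and compute and a shell command to move; the robot and the scene stay as the last step left them, time stands still between calls to the robot, and variables do not carry over. Pictures are saved under pics/ and viewed, at most 10 in all, crops included, and the job is handed in when it is done.

```bash
mkdir -p pics; cat > h.py <<'E'
import numpy as np, cv2
from rig import bot, cams, models
def xyz(name,pic,dep,px,r=3,st=None):
    c=cams.calibration(name); u,v=map(int,np.round(px))
    p=dep[max(v-r,0):v+r+1,max(u-r,0):u+r+1]; p=p[p>0]
    if not len(p): return None
    z=np.median(p)
    n=cv2.undistortPoints(np.array([[px]],float),np.array(c["mtx"]),np.array(c["dist_coeffs"]))[0,0]
    X=np.array([n[0]*z,n[1]*z,z])
    if name=="wrist":
        T=np.array(c["tool_from_camera"]); X=T[:3,:3]@X+T[:3,3]
        return np.array(st["tcp_rot"])@X+np.array(st["position"])
    return np.array(c["R"]).T@(X-np.array(c["t"]))
E
python3 - <<'E'
from h import *
for n in ["scene","top"]:
    p,d=cams.capture(n); cv2.imwrite(f"pics/{n}1.png",p); np.save(f"pics/{n}_d.npy",d)
    for q in ["rest","ink_mid","button","tube"]:
        for f in (models.spot_in,models.tip_of):
            try:
                for r in f(q,n)[:4]: print(n,q,f.__name__,np.round(r["position"]),round(r["conf"],2),np.round(xyz(n,p,d,r["position"]),3))
            except Exception as e: print(n,q,f.__name__,e)
E
```

```text
scene rest call [273. 247.] 0.98 [0.555 0.148 0.186]
scene rest call [316. 196.] 0.85 [0.374 0.113 0.165]
scene rest call [431. 242.] 0.7 [0.307 0.381 0.17 ]
scene rest call [432. 242.] 0.72 [0.307 0.382 0.17 ]
scene rest call [272. 249.] 0.62 [0.559 0.148 0.183]
scene rest call [316. 193.] 0.58 [0.37  0.111 0.168]
scene ink_mid call [228. 248.] 0.61 [0.565 0.01  0.05 ]
scene ink_mid call [227. 246.] 0.79 [0.564 0.007 0.057]
scene button call it knows: ink_mid, rest
scene tube call [268. 247.] 0.81 [0.562 0.14  0.184]
scene tube call [316. 195.] 0.57 [0.372 0.114 0.166]
scene tube call [430. 244.] 0.56 [0.313 0.381 0.167]
scene tube call it knows: ink_mid, rest
top rest call [303. 166.] 0.75 [ 0.537 -0.001  0.063]
top rest call [245. 157.] 0.71 [0.537 0.139 0.187]
top rest call [153. 272.] 0.69 [0.296 0.373 0.171]
top rest call [272. 232.] 0.58 [0.357 0.096 0.169]
top rest call [242. 155.] 0.86 [0.542 0.146 0.187]
top rest call [272. 233.] 0.69 [0.355 0.097 0.169]
top rest call [151. 271.] 0.52 [0.3   0.378 0.171]
top ink_mid call [303. 165.] 0.71 [ 0.54  -0.002  0.063]
top ink_mid call [304. 168.] 0.9 [ 0.532 -0.002  0.062]
top button call it knows: ink_mid, rest
top tube call [153. 274.] 0.61 [0.293 0.374 0.171]
top tube call [246. 154.] 0.54 [0.544 0.135 0.188]
top tube call [267. 230.] 0.5 [0.363 0.106 0.169]
top tube call it knows: ink_mid, rest
```

View pics/scene1.png

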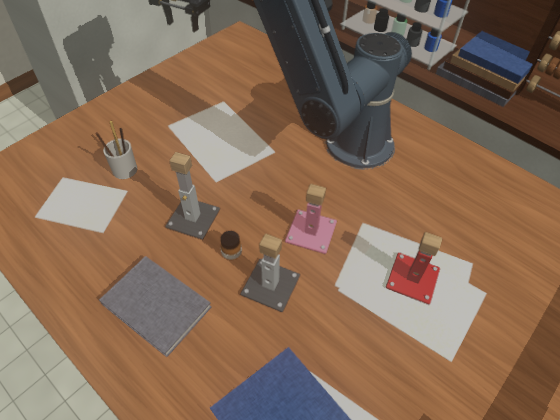

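View pics/top1.png

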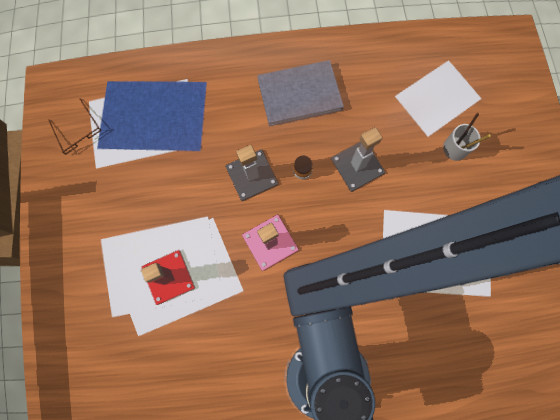

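The scene shows four props. The pink one at (316,195) and the red one at (431,242) are look-alikes. The grey prop at (181,163) is tall and already set. The grey prop at (271,247), next to the jar at (230,245), has its rest top at 187 mm, so it is the low one. I'll confirm that in a crop and fit its top face.

```bash
python3 - <<'E'
from h import *
P=[]
for n,box in (("scene",(245,225,300,270)),("top",(228,138,268,178)),("top",(355,122,390,155))):
    d=np.load(f"pics/{n}_d.npy")
    Q=np.array([xyz(n,None,d,(u,v),0) for v in range(box[1],box[3]) for u in range(box[0],box[2]) if d[v,u]>0])
    zc=0.187 if box[0]<300 else 0.229
    Q=Q[abs(Q[:,2]-zc)<.005]
    r=cv2.minAreaRect((Q[:,:2]*1000).astype(np.float32)); print(n,len(Q),np.round(Q[:,2].mean(),4),np.round(Q[:,:2].mean(0),4),r)
p=cv2.imread("pics/scene1.png")[150:310,150:310]; cv2.imwrite("pics/crop1.png",cv2.resize(p,(600,600),interpolation=cv2.INTER_CUBIC))
s=bot.read_state(); print(np.round(s["tcp_rot"],3),s["position"],s["opening"],s["time_s"])
E
```

```text
scene 253 0.1863 [0.5506 0.136 ] ((549.9428100585938, 135.55288696289062), (33.304508209228516, 40.020023345947266), 20.000234603881836)Traceback (most recent call last):
  File "<stdin>", line 5, in <module>
  File "h.py", line 4, in xyz
    c=cams.calibration(name); u,v=map(int,np.round(px))
ValueError: time passes only in moves, steps and waits
```

```bash
sed -i 's/^def xyz/from functools import lru_cache\n@lru_cache\ndef cal(n): return cams.calibration(n)\ndef xyz/; s/c=cams.calibration(name)/c=cal(name)/' h.py; python3 - <<'E'
from h import *
for n,box in (("scene",(245,225,300,270)),("top",(228,138,268,178)),("top",(355,122,390,155))):
    d=np.load(f"pics/{n}_d.npy")
    Q=np.array([xyz(n,None,d,(u,v),0) for v in range(box[1],box[3]) for u in range(box[0],box[2]) if d[v,u]>0])
    zc=0.187 if box[0]<300 else 0.229
    Q=Q[abs(Q[:,2]-zc)<.005]
    r=cv2.minAreaRect((Q[:,:2]*1000).astype(np.float32)); print(n,len(Q),np.round(Q[:,2].mean(),4),np.round(Q[:,:2].mean(0),4),r,np.round(cv2.boxPoints(r)).tolist())
p=cv2.imread("pics/scene1.png")[150:310,150:310]; cv2.imwrite("pics/crop1.png",cv2.resize(p,(600,600),interpolation=cv2.INTER_CUBIC))
s=bot.read_state(); print(np.round(s["tcp_rot"],3),s["position"],s["opening"],s["time_s"])
E
```

```text
scene 253 0.1863 [0.5506 0.136 ] ((549.9428100585938, 135.55288696289062), (33.304508209228516, 40.020023345947266), 20.000234603881836) [[527.0, 149.0], [541.0, 111.0], [572.0, 122.0], [559.0, 160.0]]
top 223 0.1874 [0.5462 0.1359] ((546.7359619140625, 135.56703186035156), (32.67001724243164, 40.11940002441406), 20.471445083618164) [[524.0, 149.0], [538.0, 111.0], [569.0, 122.0], [555.0, 160.0]]
top 224 0.2285 [ 0.5393 -0.1514] ((540.552490234375, -152.15994262695312), (31.725570678710938, 41.34852981567383), 18.574230194091797) [[519.0, -138.0], [532.0, -177.0], [562.0, -167.0], [549.0, -128.0]]
[[ 0.967  0.256  0.   ]
 [ 0.256 -0.967 -0.   ]
 [ 0.     0.    -1.   ]] [ 0.15997461 -0.60414148  0.2475726 ] 0.9997948805253152 0.7
```

View pics/crop1.png

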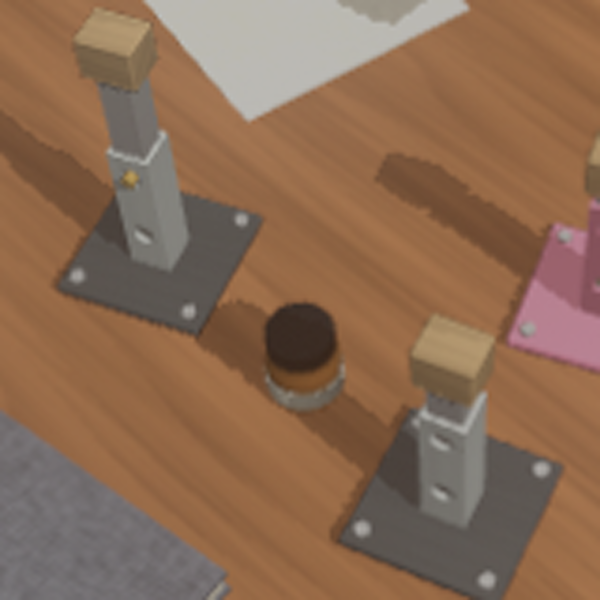

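The crop confirms it. The grey prop at crop (452,355) is low, with both holes empty. The grey prop at crop (115,50) shows its brass button at the upper hole. The pink one is at the right edge and the jar stands at (303,355). The low rest is at about (0.548, 0.1355), its top is at 187 mm (tube about 0.018), and its yaw is 20°. I'll carry the arm over it at z = 0.30.

```bash
python3 -m handwheel '[[0.01,0.02,0.02,0,0,0.005],[0.025,0.045,0.04,0,0,0.01],[0.04,0.08,0.052,0,0,0.02],[0.058,0.115,0.052,0,0,0.03],[0.076,0.15,0.052,0,0,0.04],[0.094,0.185,0.052,0,0,0.046],[0.112,0.22,0.052,0,0,0.046],[0.13,0.255,0.052,0,0,0.046]]' 1
python3 -m handwheel '[[0.018,0.035,0,0,0,0],[0.036,0.07,0,0,0,0],[0.054,0.105,0,0,0,0],[0.072,0.14,0,0,0,0],[0.09,0.175,0,0,0,0],[0.108,0.21,0,0,0,0],[0.126,0.24,0,0,0,0],[0.14,0.265,0,0,0,0]]' -
python3 -m handwheel '[[0.018,0.033,0,0,0,0],[0.036,0.066,0,0,0,0],[0.054,0.1,0,0,0,0],[0.072,0.133,0,0,0,0],[0.09,0.167,0,0,0,0],[0.105,0.195,0,0,0,0],[0.118,0.22,0,0,0,0],[0.118,0.22,0,0,0,0]]' -
```

```text
time_s: 1.37
position: [0.2904, -0.3474, 0.2998]
tcp_rot: [[0.939, 0.343, 0.0], [0.343, -0.939, -0.001], [0.0, 0.001, -1.0]]
force: [1.0, 0.5, 0.3]
opening: 0.999
grasp_force: 0.0
time_s: 2.03
position: [0.4308, -0.0818, 0.2999]
tcp_rot: [[0.939, 0.345, 0.001], [0.345, -0.939, 0.0], [0.001, 0.0, -1.0]]
force: [0.4, 0.3, -0.2]
opening: 1.001
grasp_force: 0.0
time_s: 2.7
position: [0.5502, 0.1402, 0.2997]
tcp_rot: [[0.938, 0.348, 0.003], [0.348, -0.938, 0.002], [0.004, -0.001, -1.0]]
force: [1.1, -0.1, 0.8]
opening: 1.004
grasp_force: 0.0
```

```bash
python3 - <<'E'
from h import *
s=bot.read_state(); p,d=cams.capture("wrist"); cv2.imwrite("pics/w1.png",p)
print(s["position"],np.round(s["tcp_rot"],3).tolist(),s["time_s"],s["force"])
Q=[]
for v in range(0,420,3):
  for u in range(0,560,3):
    if d[v,u]>0: Q.append(xyz("wrist",p,d,(u,v),0,s))
Q=np.array(Q);c=np.hypot(Q[:,0]-.548,Q[:,1]-.1355)
T=Q[(abs(Q[:,2]-.187)<.005)&(c<.045)]
if len(T)>5:print(len(T),T.mean(0),cv2.minAreaRect((T[:,:2]*1000).astype(np.float32)))
E
```

```text
[0.55024637 0.14016948 0.2996738 ] [[0.938, 0.348, 0.003], [0.348, -0.938, 0.002], [0.004, -0.001, -1.0]] 2.7 [ 1.07872465 -0.11924365  0.79764337]
262 [0.55061615 0.13560572 0.18774475] ((549.177978515625, 135.0905303955078), (32.399696350097656, 39.64315414428711), 19.439647674560547)
```

```bash
python3 -m handwheel '[[-0.001,-0.005,-0.015,0,0,0],[-0.001,-0.005,-0.035,0,0,0],[-0.001,-0.005,-0.058,0,0,0],[-0.001,-0.005,-0.08,0,0,0],[-0.001,-0.005,-0.1,0,0,0],[-0.001,-0.005,-0.115,0,0,0],[-0.001,-0.005,-0.123,0,0,0],[-0.001,-0.005,-0.123,0,0,0]]' 1
python3 -m handwheel '[[0,0,0,0,0,0],[0,0,0,0,0,0],[0,0,0,0,0,0],[0,0,0,0,0,0],[0,0,0,0,0,0],[0,0,0,0,0,0],[0,0,0,0,0,0],[0,0,0,0,0,0]]' -1
```

```text
time_s: 3.42
position: [0.5454, 0.1297, 0.1749]
tcp_rot: [[0.94, 0.343, -0.005], [0.343, -0.94, -0.0], [-0.004, -0.001, -1.0]]
force: [-0.8, -0.1, 0.3]
opening: 1.005
grasp_force: 0.0
time_s: 4.08
position: [0.5461, 0.1333, 0.1767]
tcp_rot: [[0.94, 0.341, -0.002], [0.341, -0.94, 0.006], [0.0, -0.006, -1.0]]
force: [-2.6, 15.1, 2.5]
opening: 0.482
grasp_force: 7.5
```

```bash
python3 -m handwheel '[[0,0,0,0,0,0],[0,0,0,0,0,0],[0,0,0,0,0,0],[0,0,0,0,0,0],[0,0,0.002,0,0,0],[0,0,0.004,0,0,0],[0,0,0.006,0,0,0],[0,0,0.008,0,0,0]]' -
```

```text
time_s: 4.75
position: [0.5458, 0.1341, 0.1829]
tcp_rot: [[0.94, 0.34, -0.003], [0.34, -0.94, 0.007], [-0.0, -0.007, -1.0]]
force: [0.8, 8.7, -9.0]
opening: 0.457
grasp_force: 30.0
```

```bash
python3 -m handwheel '[[0,0.001,0.003,0,0,0],[0,0.002,0.006,0,0,0],[0,0.002,0.009,0,0,0],[0,0.002,0.012,0,0,0],[0,0.002,0.015,0,0,0],[0,0.002,0.018,0,0,0],[0,0.002,0.021,0,0,0],[0,0.002,0.024,0,0,0]]' -
python3 -m handwheel '[[0,0,0.001,0,0,0],[0,0,0.002,0,0,0],[0,0,0.003,0,0,0],[0,0,0.004,0,0,0],[0,0,0.005,0,0,0],[0,0,0.006,0,0,0],[0,0,0.007,0,0,0],[0,0,0.007,0,0,0]]' -
```

```text
time_s: 5.42
position: [0.5457, 0.1342, 0.2077]
tcp_rot: [[0.94, 0.342, -0.003], [0.342, -0.94, 0.003], [-0.002, -0.004, -1.0]]
force: [0.8, 5.1, -8.9]
opening: 0.456
grasp_force: 30.0
time_s: 6.08
position: [0.5458, 0.1342, 0.2149]
tcp_rot: [[0.94, 0.342, -0.003], [0.342, -0.94, 0.003], [-0.002, -0.004, -1.0]]
force: [0.3, 6.5, -7.3]
opening: 0.46
grasp_force: 30.0
```

```bash
python3 - <<'E'
from h import *
p,d=cams.capture("scene"); cv2.imwrite("pics/crop2.png",cv2.resize(p[190:320,210:340],(600,600),interpolation=cv2.INTER_CUBIC))
E
```

```text
(no output)
```

View pics/crop2.png

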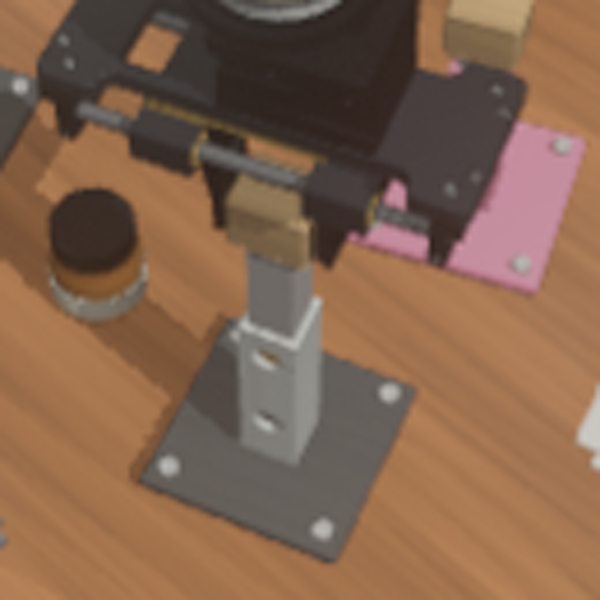

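The tube is rising. Brass shows in the upper hole at (268,357) but has not popped yet, and the jar is upright at (95,250). I'll go on in small steps.

```bash
python3 -m handwheel '[[0,0,0.0005,0,0,0],[0,0,0.001,0,0,0],[0,0,0.0015,0,0,0],[0,0,0.002,0,0,0],[0,0,0.0025,0,0,0],[0,0,0.003,0,0,0],[0,0,0.003,0,0,0],[0,0,0.003,0,0,0]]' -
python3 -m handwheel '[[0,0,0.0005,0,0,0],[0,0,0.001,0,0,0],[0,0,0.0015,0,0,0],[0,0,0.002,0,0,0],[0,0,0.002,0,0,0],[0,0,0.002,0,0,0],[0,0,0.002,0,0,0],[0,0,0.002,0,0,0]]' -
```

```text
time_s: 6.8
position: [0.5458, 0.1342, 0.2181]
tcp_rot: [[0.94, 0.342, -0.003], [0.342, -0.94, 0.003], [-0.001, -0.004, -1.0]]
force: [0.7, 5.9, -6.6]
opening: 0.456
grasp_force: 30.0
time_s: 7.47
position: [0.5458, 0.1342, 0.2201]
tcp_rot: [[0.94, 0.342, -0.003], [0.342, -0.94, 0.003], [-0.001, -0.004, -1.0]]
force: [0.3, 5.2, -6.2]
opening: 0.461
grasp_force: 30.0
```

```bash
python3 - <<'E'
from h import *
p,d=cams.capture("scene"); cv2.imwrite("pics/crop3.png",cv2.resize(p[190:320,210:340],(600,600),interpolation=cv2.INTER_CUBIC))
E
```

```text
(no output)
```

View pics/crop3.png

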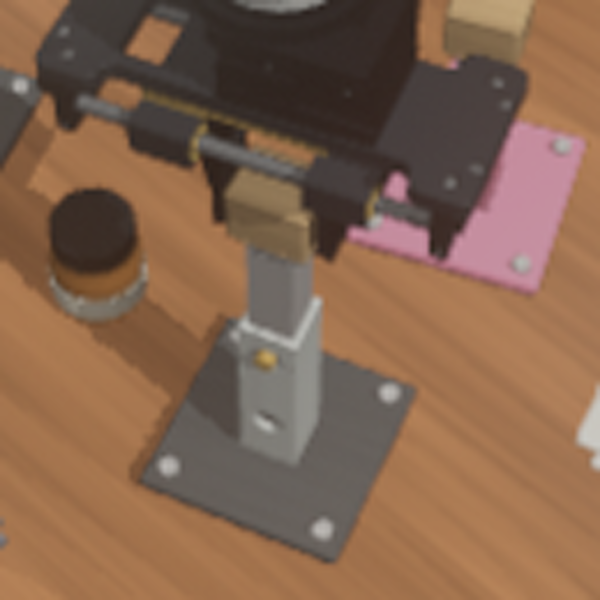

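Brass now fills the upper hole at (264,358), so it has probably popped. A gentle further pull will show whether the tube is locked.

```bash
python3 -m handwheel '[[0,0,0.0005,0,0,0],[0,0,0.001,0,0,0],[0,0,0.0015,0,0,0],[0,0,0.002,0,0,0],[0,0,0.002,0,0,0],[0,0,0.002,0,0,0],[0,0,0.002,0,0,0],[0,0,0.002,0,0,0]]' -
```

```text
time_s: 8.18
position: [0.5457, 0.1342, 0.2205]
tcp_rot: [[0.94, 0.342, -0.004], [0.342, -0.94, 0.003], [-0.002, -0.005, -1.0]]
force: [2.0, 6.8, -15.2]
opening: 0.458
grasp_force: 30.0
```

The tube moved only 0.4 mm of the 2 mm commanded and the force rose to 15 N, so it is locked. I'll ease back, let go and go up.

```bash
python3 -m handwheel '[[0,0,-0.001,0,0,0],[0,0,-0.002,0,0,0],[0,0,-0.002,0,0,0],[0,0,-0.002,0,0,0],[0,0,-0.002,0,0,0],[0,0,-0.002,0,0,0],[0,0,-0.002,0,0,0],[0,0,-0.002,0,0,0]]' -
python3 -m handwheel '[[0,0,0,0,0,0],[0,0,0,0,0,0],[0,0,0,0,0,0],[0,0,0,0,0,0],[0,0,0,0,0,0],[0,0,0,0,0,0],[0,0,0,0,0,0],[0,0,0,0,0,0]]' 1
python3 -m handwheel '[[0,0,0.01,0,0,0],[0,0,0.03,0,0,0],[0,0,0.05,0,0,0],[0,0,0.07,0,0,0],[0,0,0.09,0,0,0],[0,0,0.105,0,0,0],[0,0,0.115,0,0,0],[0,0,0.115,0,0,0]]' -
```

```text
time_s: 8.85
position: [0.5458, 0.1342, 0.2201]
tcp_rot: [[0.94, 0.342, -0.003], [0.342, -0.94, 0.003], [-0.001, -0.004, -1.0]]
force: [0.0, 5.3, -5.7]
opening: 0.452
grasp_force: 30.0
time_s: 9.52
position: [0.5471, 0.1327, 0.2206]
tcp_rot: [[0.939, 0.344, 0.0], [0.344, -0.939, -0.0], [0.0, 0.0, -1.0]]
force: [0.0, 0.4, 0.1]
opening: 0.957
grasp_force: 0.0
time_s: 10.18
position: [0.5483, 0.1329, 0.3386]
tcp_rot: [[0.939, 0.344, 0.006], [0.344, -0.939, 0.0], [0.006, 0.002, -1.0]]
force: [0.6, 0.4, 0.6]
opening: 1.003
grasp_force: 0.0
```

```bash
python3 - <<'E'
from h import *
p,d=cams.capture("scene"); cv2.imwrite("pics/crop4.png",cv2.resize(p[190:320,210:340],(600,600),interpolation=cv2.INTER_CUBIC))
s=bot.read_state(); p,d=cams.capture("wrist")
Q=np.array([xyz("wrist",p,d,(u,v),0,s) for v in range(0,420,3) for u in range(0,560,3) if d[v,u]>0])
T=Q[(Q[:,2]>.2)&(Q[:,2]<.25)&(np.hypot(Q[:,0]-.548,Q[:,1]-.1355)<.03)]
print(len(T),np.median(T,0))
E
```

```text
315 [0.55245426 0.13668636 0.23120607]
```

View pics/crop4.png

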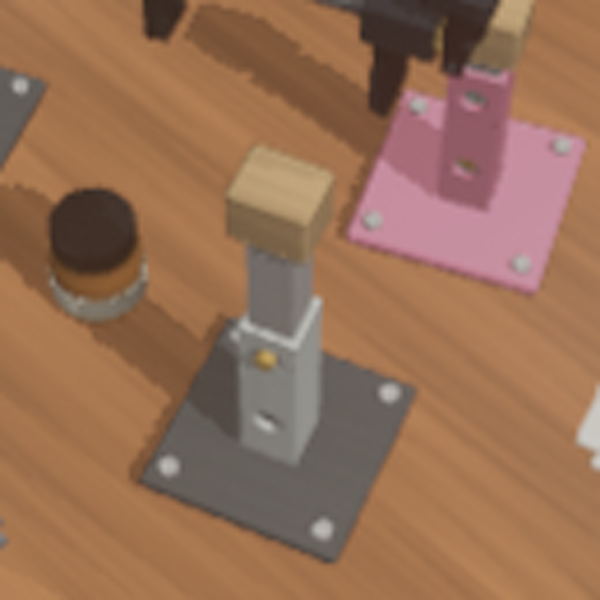

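The button stands out at the upper hole, at (264,358). The rest top is at about 0.23 m, the jar is upright at (95,250), and the gripper is clear.

```bash
python3 -c "
from rig import bot
print(bot.hand_in())"
```

```text
the job is handed in; nothing more can be done
None
```

The low prop is drawn up and locked with its button out at the upper hole, the rest is released, the ink jar is still standing, and the job was handed in at about 10 s.

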